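# Clamp a fired tile in the spring jig and trip its hidden catch

### The job

Press the jig's plate down until its sprung arm clicks up and stays up, then load the terracotta tile flat on the bed, between the two rails and fully home against the back stop. Then push the thin prodder through the slot in the housing to trip the hidden catch, so that the arm comes down and bears on the tile, and lay the prodder flat on the bench top, clear of the jig. Leave the scraper, the jar and the clay bird alone.

Things in the scene. Friction and masses are not known exactly. Their poses are not given: they have to be found in the camera images.
- jig: Fixed bench jig; origin on the bench surface. Jig x forward (from the robot at yaw 0), y left, z up. Aluminium base plate 10 mm thick, x -75..100, y -135..175 mm. Grey housing x -30..60, y -115..-25, z 10..66 mm, slot in its front (-x) face. Pivot ears x 36..74, y +-14, up to z 94 mm. Tile bed on the left (+y).
- presser (a joint): Angle (rad) of the sprung arm: 0 = down (start), tile can not enter. Pressing its plate down (6 to 12 N, damped: press slowly) raises it. Pressed past 0.43 (solid stop 0.47) and let go, it stays caught at about 0.40, foot 44 mm above a tile on the bed. Once tripped it sinks in about 0.3 s to 0.07 rad on the tile and presses with about 3 N.
- presser_foot (a point): Underside of the arm's rubber foot (26 x 20 mm), at jig x 55, y 120, z 14 mm when down. The arm, 22 mm wide, pivots about a level line along jig x at jig y 0, z 80 mm; it slopes from there down to the foot (level, z 75..85 mm, when caught); its tail slopes up to -y and carries the press plate.
- catch (a joint): Travel (m) of the sprung catch hidden in the housing: 0 at rest, grows along jig +x, solid stop at 0.013. Its tab (28 x 28 mm) faces the slot, 34 mm behind the slot's outer face. Pushing it back 3 to 7 mm (1 to 4 N) lets the arm go; it springs back when the rod is withdrawn.
- press_plate (a point): Centre of the top of the arm's steel press plate, 54 (jig x) x 44 mm, over the housing. Arm down: at about jig x 30, y -77, z 117 mm, tilted 0.40 rad (outer, -y, edge higher). Arm caught: level at jig x 30, y -85, z 84 mm; at the solid stop about 6 mm lower.
- slot (a point): Centre of the upright slot (14 mm wide in jig y, 24 mm tall) in the outer front face of the housing, 42 mm above the bench; axes as the jig's. A rod goes in along jig +x. Wall 5 mm thick.
- tile_home (a point): Where the tile's centre must come, at jig x 10, y 120, z 16 mm: flat on the bed, midway between the two rails, touching the back stop (face at jig x 80 mm, 12 mm high). Rails 8 mm high, jig x 15..75 mm, 70 mm apart inside; open to the front (-x). Axes as the jig's.
- tile_center (a point): Centre of the loose terracotta tile, 140 (its x) x 60 (its y) x 12 mm (z), about 210 g, flat on the bench at the start. It goes into the jig with its length along jig x, either end first.
- prodder_grip (a point): Point on the axis of the prodder's square wooden handle (18 x 18 mm, from 70 mm behind this point to 25 mm ahead), near its centre of mass; about 60 g. A straight steel rod, 8 mm thick, runs on to the tip 100 mm ahead of this point. x points to the tip, z up. Lies flat on the bench, axis 9 mm up.
- prodder_tip (a point): Rounded tip of the prodder's steel rod, on its axis.
- scraper: Bystander: a tool with the same wooden handle but a flat blade 32 mm wide and 75 mm long, which does not enter the slot; origin on its underside, 100 mm behind the blade's end, x towards the blade. Lies flat on the bench.
- jar: Bystander: closed jar of 56 mm diameter, 62 mm tall, to the right of the jig; origin under its centre.
- bird: Bystander: white clay bird, about 110 mm long and 99 mm tall; origin under its centre.
Mind the look-alikes: they are no part of the job. What is shaped like the part that bears prodder_grip but red or turquoise is not meant. Several things look just like the part that bears tile_center: the one meant starts nearest to the robot's base.

How it is judged:
By the outcome, as a careful person would: the job done as asked, in the order asked, and still so for the second after the job is handed in, with the robot touching nothing.
It also fails if it takes over 72 s, if anything falls off the work surface, if the arm or the gripper's body presses on something with over 40 N, if the wrist force passes 120 N, or if a joint passes its speed limit or range.

### The arm

A 7-joint arm with a two-finger parallel gripper is mounted at the origin on the work surface. World frame = base frame: x ahead of the robot, y to its left, z up, the work surface at z = 0. Lengths are in m, angles in rad, forces in N, time in s.
With the tool pointing down it reaches from about 0.4 to 0.85 m from the base axis. Payload 10.4 kg.
Tool frame: the origin (TCP) lies midway between the tips of the shut fingers; the grasp point (between the pads) lies manip.pinch_z behind it (manip.pinch_z is the distance from the TCP to the grasp point, in m); z points along the fingers, y is the direction in which the jaws open and shut (so a half turn about z gives the same grasp; the last joint's range is limited). The gripper opens to 85 mm and grips with 20 to 120 N. Pads are 22 mm wide; open, the fingers measure 114 mm over their backs; the gripper's body (76 mm by 85 mm) begins 54 mm behind the grasp point. The pads swing forward as they close: fully open they stand 13 mm farther back than shut.
Start: joints at [1.124, 0.332, -0.065, 1.46, 0.022, 1.35, -0.088], TCP at [0.257, -0.57, 0.231] pointing down, gripper open.
Joint ranges: [-2.6, 2.6], [-0.5, 2.12], [-1.47, 1.34], [0.16, 2.42], [-1.27, 4.41], [0.06, 2.06], [-2.6, 2.6]. Speed limits (rad/s): [2.22, 2.22, 2.79, 2.79, 3.14, 3.14, 3.14].

### API

Orientations are given as a unit quaternion [x, y, z, w].
In Python, from workcell import manip gives the robot as it stands.
- The arm moves only by the shell command python3 -m handwheel 'ROWS' [FORCE]. ROWS is JSON, a list that holds one entry, the list of rows, each a list of 7 numbers: the shift along the tool's x, y, z in m, then the turn, a rotation vector about the tool's x, y, z in rad, then the finger opening in m, from 0 to 0.0854. In form: [[[tx, ty, tz, ax, ay, az, claw], ...]]. A call has 1 to 8 rows; each row is the pose to reach, as a shift and turn from the pose commanded when the call began, along the tool's axes at that moment; what a row does not reach only later rows make up. A row lasts 1/8 s, in which the tool goes at most 62.5 mm and 10.7 degrees, less where a joint would pass 70% of its speed; a pose out of reach is approached as far as the arm can. A call with a gripper value outside its range is refused whole. The fingers move at their own pace and stop on an object; FORCE is the grip in N (left out, the last holds). Time passes only in rows, so rows that repeat a pose let the fingers close. It gives the time, the measured TCP pose, the force and the opening at its end, in the units of the state.
- manip.get_obs(): the state, without advancing time (a new reading comes with each control period).
- manip.camera(name): name is "scene" or "top" or "wrist"; returns the picture (384x512x3 uint8, blue, green, red); there is no depth.
- manip.calibration(name): a dict with "fx", "fy", "cx", "cy" (pixels), "k1" (the pictures are not rectified: a ray, as slopes to the right and down, at radius r is drawn at 1 + k1 r^2 times it, then the intrinsics apply), "view" (4x4, takes a point from world to camera coordinates); the wrist camera has in their place "tool_from_camera" (4x4, takes a point from camera to tool coordinates, whose origin is the TCP and whose axes are the flange's). Camera axes: x right, y up, looking along -z (the intrinsics and any distortion apply to the point x, -y, -z); pixel columns grow to the right and rows downward; lengths in m; the calibration is good to about 2 mm. A picture is of the moment at which its call begins: read the wrist's pose just before it. calibration takes no time and is no camera call.
- manip.hand_in(): hands the job in, once; it reports no verdict.
The state is a dict: "clock": time; "joint_pos": joint angles; "joint_velocities": joint speeds; "tau": joint torques, N m; "position": TCP position; "ee_rot": TCP orientation; "ft_force": force on the tool from outside, world axes, zero at the start; "torque": the same for the moment, N m; "grip_width": opening from 0.0 (shut) to 1.0 (fully open).
Only numpy, scipy, OpenCV 4.12 (cv2) and the standard library are available. Lean on these libraries where they do the work, as an engineer would, in place of code of your own. Each camera call takes 0.05 s, during which the arm holds its last target.

## Working session

There is one attempt and no reset: what is moved stays moved. The work goes in short steps, Python scripts to look and compute and a shell command to move; the robot and the scene stay as the last step left them, time stands still between calls to the robot, and variables do not carry over. Pictures are saved under pics/ and viewed, and the job is handed in when it is done.

```bash
ls; mkdir -p pics
python3 - <<'E'
from workcell import manip
import cv2
print(manip.pinch_z, manip.get_obs())
for n in ("scene","top","wrist"):
    im=manip.camera(n); cv2.imwrite(f"pics/{n}0.png",im)
    print(n,manip.calibration(n))
E
```

```text
pics
0.0187 {'clock': 0.0, 'joint_pos': array([ 1.12440289,  0.33287992, -0.06467488,  1.46091709,  0.02161379,
        1.34989843, -0.08849967]), 'joint_velocities': array([-0.00076861, -0.0016905 , -0.00085639, -0.00085908, -0.00092283,
        0.0018048 ,  0.00058995]), 'tau': array([-3.21799325e-04, -6.25442576e+01,  4.90020728e-02, -3.91613352e+01,
        1.62874191e-02,  9.52471892e-03, -3.39790643e-05]), 'position': array([ 0.25684141, -0.56938813,  0.23052241]), 'ee_rot': array([ 9.77633515e-01,  2.10314563e-01, -1.89678440e-04, -6.77489543e-04]), 'ft_force': array([ 0.20861636, -0.12600221,  0.00501148]), 'torque': array([ 0.10758878, -0.02564388,  0.01097239]), 'grip_width': 1.0006665442738016}
scene {'fx': 353.3321317834238, 'fy': 353.3321317834238, 'cx': 250.56644974647097, 'cy': 194.35967535065922, 'k1': -0.0011459718206429251, 'view': array([[ 0.70942823,  0.70477461, -0.00208076, -0.40169308],
       [-0.59099808,  0.59650372,  0.54305118,  0.24334112],
       [ 0.38396987, -0.38402611,  0.83969702, -1.78246944],
       [ 0.        ,  0.        ,  0.        ,  1.     
[... 291 characters left out ...]
01,
        -5.47792549e-01],
       [-1.34058956e-01, -3.26729873e-03,  9.90967972e-01,
        -1.53896690e+00],
       [ 0.00000000e+00,  0.00000000e+00,  0.00000000e+00,
         1.00000000e+00]])}
wrist {'fx': 271.20595097943493, 'fy': 271.20595097943493, 'cx': 255.7036953804433, 'cy': 186.2267363096597, 'k1': -0.05287153812581491, 'tool_from_camera': array([[ 6.89016999e-04,  9.46481348e-01,  3.22757778e-01,
         8.30985493e-02],
       [ 9.99999671e-01, -7.90196968e-04,  1.82458559e-04,
        -5.61408492e-04],
       [ 4.27735840e-04,  3.22757546e-01, -9.46481581e-01,
        -1.42339484e-01],
       [ 0.00000000e+00,  0.00000000e+00,  0.00000000e+00,
         1.00000000e+00]])}
```

View pics/top0.png

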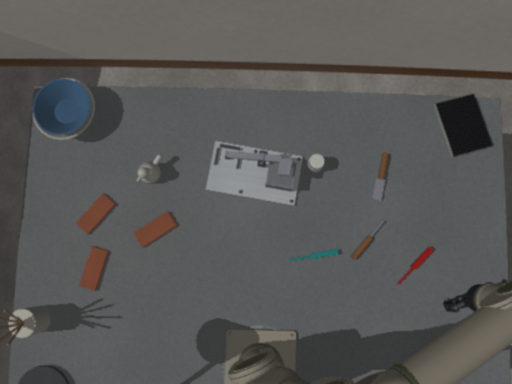

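View pics/scene0.png

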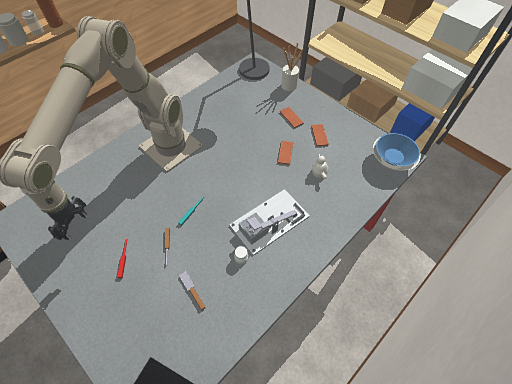

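View pics/wrist0.png

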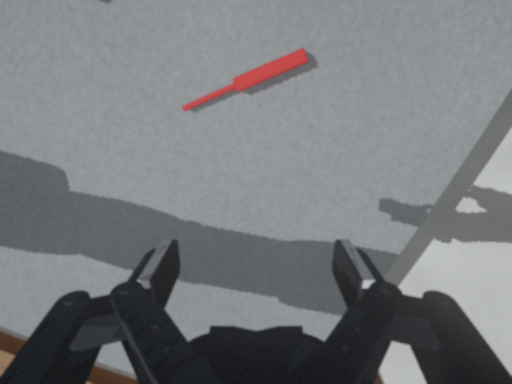

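```bash
cat > h.py <<'E'
import numpy as np, cv2
from scipy.spatial.transform import Rotation as R
from workcell import manip
def cam(name, obs=None):
    c=manip.calibration(name)
    K=np.array([[c['fx'],0,c['cx']],[0,c['fy'],c['cy']],[0,0,1]]); D=np.array([c['k1'],0,0,0,0])
    if 'view' in c: V=np.linalg.inv(np.array(c['view']))
    else:
        T=np.eye(4); T[:3,:3]=R.from_quat(obs['ee_rot']).as_matrix(); T[:3,3]=obs['position']
        V=T@np.array(c['tool_from_camera'])
    return K,D,V
def ray(C,px):
    K,D,V=C
    p=cv2.undistortPoints(np.array(px,float).reshape(-1,1,2),K,D).reshape(-1,2)
    d=np.c_[p[:,0],-p[:,1],-np.ones(len(p))]@V[:3,:3].T
    return V[:3,3],d
def onz(C,px,z):
    o,d=ray(C,px); return o+d*((z-o[2])/d[:,2])[:,None]
def proj(C,P):
    K,D,V=C
    q=(np.array(P,float).reshape(-1,3)-V[:3,3])@V[:3,:3]
    q=q*[1,-1,-1]
    return cv2.projectPoints(q.reshape(-1,1,3),np.zeros(3),np.zeros(3),K,D)[0].reshape(-1,2)
def snap(name,tag,crop=None,s=1):
    o=manip.get_obs(); im=manip.camera(name); cv2.imwrite(f'pics/{tag}_raw.png',im)
    np.savez(f'pics/{tag}.npz',q=o['ee_rot'],p=o['position'])
    v=im
    if crop: x0,y0,x1,y1=crop; v=im[y0:y1,x0:x1]
    cv2.imwrite(f'pics/{tag}.png',cv2.resize(v,None,fx=s,fy=s,interpolation=cv2.INTER_CUBIC)); return o,im
def load(tag):
    z=np.load(f'pics/{tag}.npz'); return dict(ee_rot=z['q'],position=z['p'])
def shift(P, obs=None):
    "world point -> tool-axes shift from current TCP"
    o=obs or manip.get_obs(); return R.from_quat(o['ee_rot']).inv().apply(np.array(P)-o['position'])
E
python3 - <<'E'
from h import *
im=cv2.imread('pics/top0.png'); C=cam('top')
hsv=cv2.cvtColor(im,cv2.COLOR_BGR2HSV)
m=cv2.inRange(hsv,(0,80,60),(20,255,255))
cs,_=cv2.findContours(m,cv2.RETR_EXTERNAL,cv2.CHAIN_APPROX_NONE)
for c in cs:
    if cv2.contourArea(c)>60:
        r=cv2.minAreaRect(c); b=cv2.boxPoints(r); w=onz(C,b,0.012)
        print(np.round(r[0],1),np.round(r[1],1),np.round(w.mean(0),3),np.linalg.norm(w.mean(0)[:2]).round(3),(w[1]-w[0]).round(3),(w[2]-w[1]).round(3))
print('prod',onz(C,[(353,257),(372,236),(384,222)],.009).round(3))
print('jig',onz(C,[(217,142),(303,150),(297,204),(207,190)],.01).round(3))
cv2.imwrite('pics/topz.png',cv2.resize(im[130:275,60:420],None,fx=2.2,fy=2.2,interpolation=cv2.INTER_CUBIC))
cv2.imwrite('pics/topj.png',cv2.resize(im[130:215,195:335],None,fx=5.5,fy=5.5,interpolation=cv2.INTER_CUBIC))
E
```

```text
[413.8 265.8] [ 6.4 49.5] [ 0.338 -0.514  0.012] 0.616 [ 0.12  -0.122  0.   ] [-0.015 -0.015  0.   ]
[ 93. 268.] [17.7 41.7] [0.301 0.571 0.012] 0.645 [ 0.135 -0.036  0.   ] [-0.017 -0.059  0.   ]
[361.3 247.2] [ 5.6 27.1] [ 0.396 -0.335  0.012] 0.519 [ 0.072 -0.059  0.   ] [-0.012 -0.015  0.   ]
[154.5 229. ] [17.6 41.3] [0.439 0.368 0.012] 0.573 [ 0.079 -0.115  0.   ] [-0.05  -0.035  0.   ]
[ 95.1 213.4] [17.3 41.1] [0.486 0.577 0.012] 0.754 [ 0.107 -0.09   0.   ] [-0.039 -0.047  0.   ]
[382.8 165.5] [ 5.6 25.7] [ 0.681 -0.411  0.012] 0.795 [ 0.09  -0.017  0.   ] [-0.003 -0.019  0.   ]
[481.6  74.9] [59.1  4.7] [ 1.029 -0.781  0.012] 1.292 [ 0.018 -0.002  0.   ] [ 0.001 -0.223  0.   ]
[268.1  66.6] [364.2   7.3] [ 1.036 -0.004  0.012] 1.036 [0.028 0.002 0.   ] [-0.002 -1.319  0.   ]
prod [[ 0.363 -0.307  0.009]
 [ 0.435 -0.372  0.009]
 [ 0.484 -0.414  0.009]]
jig [[ 0.748  0.167  0.01 ]
 [ 0.728 -0.132  0.01 ]
 [ 0.538 -0.114  0.01 ]
 [ 0.578  0.195  0.01 ]]
```

View pics/topj.png

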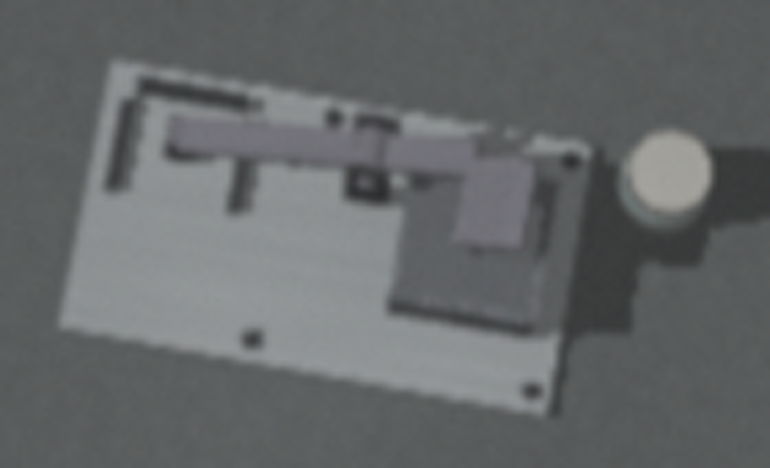

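View pics/topz.png

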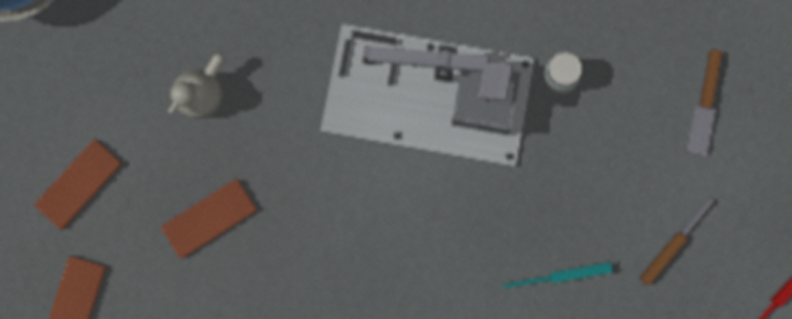

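```bash
cat >> h.py <<'E'
def fit2d(J,W):
    "jig xy -> world xy rigid; returns yaw, t, resid"
    J=np.array(J,float)[:,:2];W=np.array(W)[:,:2]
    jc,wc=J.mean(0),W.mean(0); a=J-jc;b=W-wc
    th=np.arctan2((a[:,0]*b[:,1]-a[:,1]*b[:,0]).sum(),(a*b).sum())
    Rm=np.array([[np.cos(th),-np.sin(th)],[np.sin(th),np.cos(th)]])
    t=wc-Rm@jc; return th,t,(J@Rm.T+t-W)
def j2w(P,th,t):
    P=np.array(P,float).reshape(-1,3); c,s=np.cos(th),np.sin(th)
    return np.c_[P[:,0]*c-P[:,1]*s+t[0],P[:,0]*s+P[:,1]*c+t[1],P[:,2]]
E
python3 - <<'E'
from h import *
C=cam('top')
px=np.array([(115,62),(590,148),(548,415),(62,327)])/5.5+[195,130]-0.4
W=onz(C,px,.01); J=[(.1,.175),(.1,-.135),(-.075,-.135),(-.075,.175)]
th,t,r=fit2d(J,W); print(th,t,r.round(4))
print(j2w([(.03,-.077,.117),(.03,-.085,.084),(-.03,-.07,.042),(.01,.12,.016)],th,t).round(4))
o=manip.get_obs(); x=R.from_quat(o['ee_rot']).as_matrix()[:,0]; print(np.arctan2(x[1],x[0]))
print(shift([.57,-.07,.3]))
E
```

```text
-0.15243475554453215 [0.62750202 0.0165325 ] [[ 0.0011  0.0017]
 [ 0.0014 -0.0032]
 [-0.0013 -0.0004]
 [-0.0012  0.002 ]]
[[ 0.6455 -0.0641  0.117 ]
 [ 0.6442 -0.072   0.084 ]
 [ 0.5872 -0.0481  0.042 ]
 [ 0.6556  0.1336  0.016 ]]
0.4238553135890207
[ 0.49077137 -0.32657975 -0.06895625]
```

```bash
python3 -m handwheel '[[[0.61,-0.37,-0.07,0,0,0.576,0],[0.61,-0.37,-0.07,0,0,0.576,0],[0.61,-0.37,-0.07,0,0,0.576,0],[0.61,-0.37,-0.07,0,0,0.576,0],[0.61,-0.37,-0.07,0,0,0.576,0],[0.61,-0.37,-0.07,0,0,0.576,0],[0.61,-0.37,-0.07,0,0,0.576,0],[0.61,-0.37,-0.07,0,0,0.576,0]]]' 60
python3 - <<'E'
from h import *
print(shift([.66,.02,.3]))
E
```

```text
clock: 1.15
position: [0.5348, -0.1649, 0.2795]
ee_rot: [0.997, -0.076, 0.0, 0.0]
ft_force: [0.4, -0.8, 0.6]
grip_width: 0.002
[ 0.09564445 -0.20176167 -0.02054672]
```

```bash
python3 -m handwheel '[[[0.096,-0.202,-0.02,0,0,0,0],[0.096,-0.202,-0.02,0,0,0,0],[0.096,-0.202,-0.02,0,0,0,0],[0.096,-0.202,-0.02,0,0,0,0],[0.096,-0.202,-0.02,0,0,0,0],[0.096,-0.202,-0.02,0,0,0,0]]]'
python3 - <<'E'
from h import *
snap('wrist','w1',s=1.5)
E
```

```text
clock: 1.9
position: [0.6595, 0.0178, 0.2989]
ee_rot: [0.997, -0.076, -0.0, 0.0]
ft_force: [0.3, -0.1, 0.1]
grip_width: -0.0
```

View pics/w1.png

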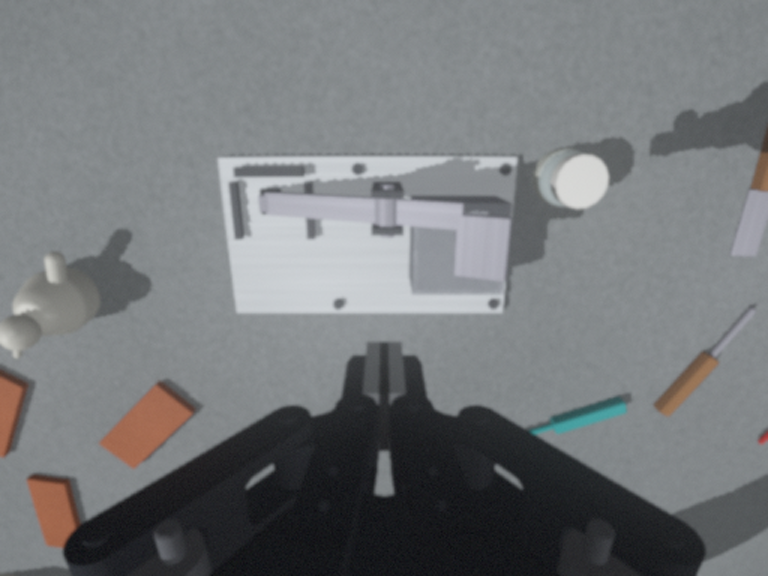

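Run:
```python
from h import *
C=cam('wrist',load('w1')); f=lambda p:(np.array(p,float)+.5)/1.5-.5
W=onz(C,f([(219,157),(518,156),(504,313),(235,313)]),.01)
J=[(.1,.175),(.1,-.135),(-.075,-.135),(-.075,.175)]
th,t,r=fit2d(J,W); print(th,t,r.round(4))
print(j2w([(.03,-.077,.117),(.03,-.085,.084),(-.03,-.07,.042),(.01,.12,.016)],th,t).round(4))
im=cv2.imread('pics/w1_raw.png');hsv=cv2.cvtColor(im,cv2.COLOR_BGR2HSV)
m=cv2.inRange(hsv,(0,80,60),(20,255,255))
cs,_=cv2.findContours(m,cv2.RETR_EXTERNAL,cv2.CHAIN_APPROX_NONE)
for c in cs:
    if cv2.contourArea(c)>60:
        q=cv2.approxPolyDP(c,3,True).reshape(-1,2); w=onz(C,q,0.012)
        print(q.tolist(),w[:,:2].round(4).tolist(),w.mean(0).round(4))
print('prod',onz(C,f([(665,407),(709,357),(752,308)]),.009).round(4))
print('shift plate',shift(j2w([(.03,-.079,.15)],th,t)[0]))
```

```text
-0.15229673860516232 [0.6285425  0.01924893] [[ 0.0009  0.0018]
 [-0.0003 -0.0011]
 [-0.0002  0.0007]
 [-0.0004 -0.0014]]
[[ 0.6465 -0.0614  0.117 ]
 [ 0.6453 -0.0693  0.084 ]
 [ 0.5883 -0.0454  0.042 ]
 [ 0.6566  0.1363  0.016 ]]
[[22, 317], [18, 321], [30, 360], [43, 364], [53, 349], [46, 322]] [[0.3785, 0.5701], [0.3685, 0.5856], [0.2511, 0.6157], [0.2363, 0.5878], [0.2816, 0.5393], [0.3601, 0.5194]] [0.3127 0.5697 0.012 ]
[[108, 256], [67, 294], [88, 311], [128, 275]] [[0.5016, 0.3225], [0.4266, 0.4397], [0.3794, 0.4118], [0.4553, 0.2978]] [0.4407 0.3679 0.012 ]
[[0, 248], [1, 304], [17, 256]] [[0.5466, 0.5349], [0.4168, 0.6031], [0.5252, 0.5068]] [0.4962 0.5482 0.012 ]
[[468, 236], [438, 268], [442, 275], [477, 242]] [[0.44, -0.3472], [0.3781, -0.2948], [0.3598, -0.3045], [0.4237, -0.3669]] [ 0.4004 -0.3283  0.012 ]
[[508, 101], [502, 124], [511, 126]] [[0.6773, -0.3911], [0.6415, -0.3849], [0.6361, -0.4016]] [ 0.6516 -0.3925  0.012 ]
prod [[ 0.366  -0.3081  0.009 ]
 [ 0.4323 -0.3592  0.009 ]
 [ 0.492  -0.4069  0.009 ]]
shift plate [-0.00064479  0.08146623  0.14919912]
```

```bash
python3 -m handwheel '[[[0,0.085,0.08,0,0,0,0],[0,0.085,0.08,0,0,0,0],[0,0.085,0.15,0,0,0,0],[0,0.085,0.165,0,0,0,0],[0,0.085,0.165,0,0,0,0]]]' 60
python3 - <<'E'
from h import *
snap('wrist','w2',s=1.5)
E
```

```text
clock: 2.58
position: [0.6451, -0.0671, 0.1327]
ee_rot: [0.997, -0.077, -0.002, 0.0]
ft_force: [-1.1, -0.7, 0.7]
grip_width: -0.001
```

View pics/w2.png

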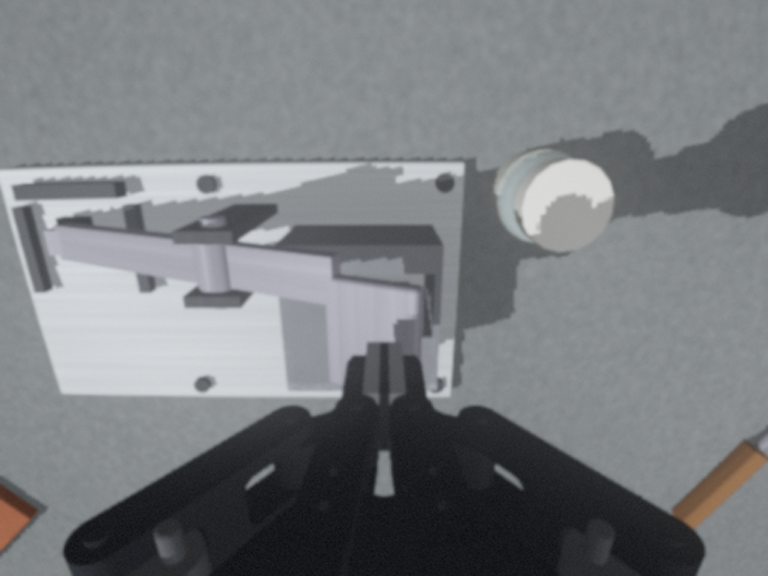

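```bash
python3 -m handwheel '[[[0,0,0.006,0,0,0,0],[0,0,0.011,0,0,0,0],[0,0,0.014,0,0,0,0],[0,0,0.017,0,0,0,0],[0,0,0.020,0,0,0,0],[0,0,0.023,0,0,0,0],[0,0,0.026,0,0,0,0],[0,0,0.029,0,0,0,0]]]'
```

```text
clock: 3.62
position: [0.6477, -0.0663, 0.1066]
ee_rot: [0.997, -0.076, 0.001, 0.001]
ft_force: [-0.8, -2.4, 7.6]
grip_width: 0.002
```

Contact made, about 7.6 N, as expected. Press on.

```bash
python3 -m handwheel '[[[0,0,0.003,0,0,0,0],[0,0,0.006,0,0,0,0],[0,0,0.009,0,0,0,0],[0,0,0.012,0,0,0,0],[0,0,0.015,0,0,0,0],[0,0,0.018,0,0,0,0],[0,0,0.020,0,0,0,0],[0,0,0.021,0,0,0,0]]]'
```

```text
clock: 4.62
position: [0.6478, -0.0676, 0.0857]
ee_rot: [0.997, -0.077, 0.001, 0.001]
ft_force: [0.3, -4.0, 6.8]
grip_width: 0.001
```

```bash
python3 -m handwheel '[[[0,0,0.002,0,0,0,0],[0,0,0.004,0,0,0,0],[0,0,0.0055,0,0,0,0],[0,0,0.0065,0,0,0,0],[0,0,0.0065,0,0,0,0]]]'
```

```text
clock: 5.25
position: [0.6478, -0.0674, 0.0793]
ee_rot: [0.997, -0.077, 0.001, 0.001]
ft_force: [0.6, -4.7, 8.4]
grip_width: 0.002
```

```bash
python3 -m handwheel '[[[0,0,0.0015,0,0,0,0],[0,0,0.0015,0,0,0,0],[0,0,0.0015,0,0,0,0]]]'
```

```text
clock: 5.62
position: [0.6479, -0.0674, 0.0784]
ee_rot: [0.997, -0.077, 0.002, 0.001]
ft_force: [-1.9, -4.3, 12.7]
grip_width: 0.003
```

```bash
python3 -m handwheel '[[[0,0,-0.003,0,0,0,0],[0,0,-0.007,0,0,0,0],[0,0,-0.012,0,0,0,0],[0,0,-0.05,0,0,0,0],[0,0,-0.08,0,0,0,0],[0,0,-0.08,0,0,0,0]]]'
python3 - <<'E'
from h import *
snap('wrist','w3',s=1.5)
E
```

```text
clock: 6.38
position: [0.648, -0.065, 0.159]
ee_rot: [0.997, -0.076, 0.002, -0.0]
ft_force: [-1.0, -0.8, 0.6]
grip_width: 0.001
```

View pics/w3.png

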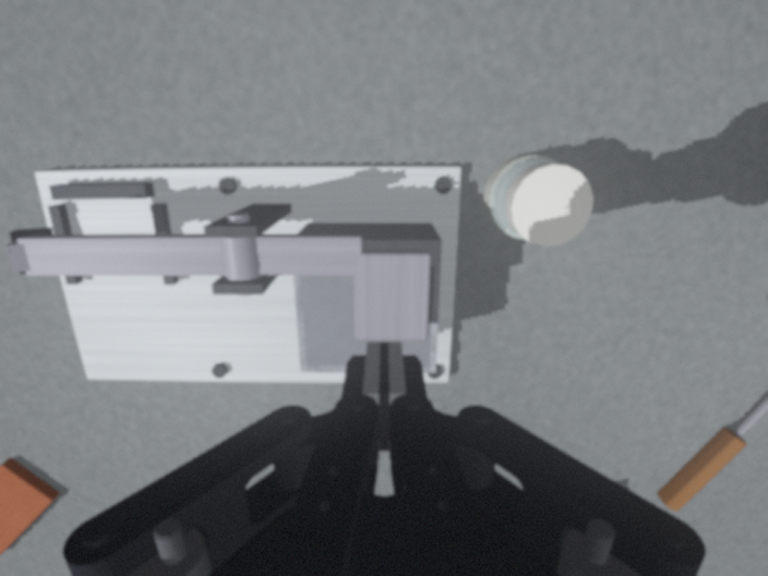

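Run:
```python
from h import *
o=manip.get_obs(); print(o['joint_pos'].round(2)); print(shift([.418,.4014,.17]).round(4))
```

```text
[ 0.33  0.46 -0.41  1.47  0.19  1.25 -1.82]
[-0.297  -0.4265 -0.0132]
```

```bash
python3 -m handwheel '[[[-0.297,-0.427,-0.012,0,0,-2.30,0.072],[-0.297,-0.427,-0.012,0,0,-2.30,0.072],[-0.297,-0.427,-0.012,0,0,-2.30,0.072],[-0.297,-0.427,-0.012,0,0,-2.30,0.072],[-0.297,-0.427,-0.012,0,0,-2.30,0.072],[-0.297,-0.427,-0.012,0,0,-2.30,0.072],[-0.297,-0.427,-0.012,0,0,-2.30,0.072],[-0.297,-0.427,-0.012,0,0,-2.30,0.072]]]'
python3 - <<'E'
from h import *
o=manip.get_obs(); x=R.from_quat(o['ee_rot']).as_matrix()[:,0]; y=np.arctan2(x[1],x[0]);print(o['joint_pos'].round(2)); print(shift([.418,.4014,.17]).round(4),y, 'turn',-(2.15-y))
E
```

```text
clock: 7.42
position: [0.4253, 0.3845, 0.1668]
ee_rot: [0.779, 0.626, -0.001, 0.0]
ft_force: [0.7, 0.4, -0.4]
grip_width: 0.845
[-0.11  0.39 -0.87  1.65  0.31  1.25 -1.26]
[ 0.0149 -0.0107 -0.0032] 1.3538688755389026 turn -0.7961311244610974
```

```bash
python3 -m handwheel '[[[0.012,-0.008,0,0,0,-0.796,0.072],[0.012,-0.008,0,0,0,-0.796,0.072],[0.012,-0.008,0,0,0,-0.796,0.072],[0.012,-0.008,0,0,0,-0.796,0.072],[0.012,-0.008,0,0,0,-0.796,0.072],[0.012,-0.008,0,0,0,-0.796,0.072],[0.012,-0.008,0,0,0,-0.796,0.072]]]'
python3 - <<'E'
from h import *
o,im=snap('wrist','w4',s=1.5)
x=R.from_quat(o['ee_rot']).as_matrix()[:,0]; y=np.arctan2(x[1],x[0]);print(o['joint_pos'].round(2),y)
C=cam('wrist',o);hsv=cv2.cvtColor(im,cv2.COLOR_BGR2HSV)
m=cv2.inRange(hsv,(0,80,60),(20,255,255))
cs,_=cv2.findContours(m,cv2.RETR_EXTERNAL,cv2.CHAIN_APPROX_NONE)
for c in cs:
    if cv2.contourArea(c)>500:
        q=cv2.approxPolyDP(c,4,True).reshape(-1,2); w=onz(C,q,0.012)
        print(q.tolist(),w[:,:2].round(4).tolist(),w.mean(0).round(4), cv2.minAreaRect(w[:,:2].astype(np.float32)*1000))
E
```

```text
clock: 8.3
position: [0.4214, 0.3967, 0.1672]
ee_rot: [0.479, 0.878, -0.0, -0.0]
ft_force: [0.0, -0.6, -0.5]
grip_width: 0.843
[-0.04  0.46 -1.01  1.63  0.4   1.28 -0.55] 2.142791694594496
[[279, 135], [229, 139], [236, 247], [281, 245]] [[0.4202, 0.4452], [0.3766, 0.4119], [0.4538, 0.3004], [0.4998, 0.3335]] [0.4376 0.3728 0.012 ] ((437.0380554199219, 372.8223571777344), (56.65849304199219, 137.48712158203125), 35.46208953857422)
[[363, 0], [387, 129], [439, 116], [426, 0]] [[0.415, 0.598], [0.516, 0.5156], [0.5555, 0.5588], [0.4666, 0.6342]] [0.4882 0.5766 0.012 ] ((485.2102966308594, 578.401123046875), (61.001220703125, 132.49974060058594), 49.69828796386719)
[[249, 0], [275, 30], [306, 1]] [[0.3231, 0.537], [0.3588, 0.5286], [0.3695, 0.5663]] [0.3505 0.544  0.012 ] ((353.29351806640625, 540.6052856445312), (54.82059097290039, 26.140207290649414), 32.22894287109375)
```

View pics/w4.png

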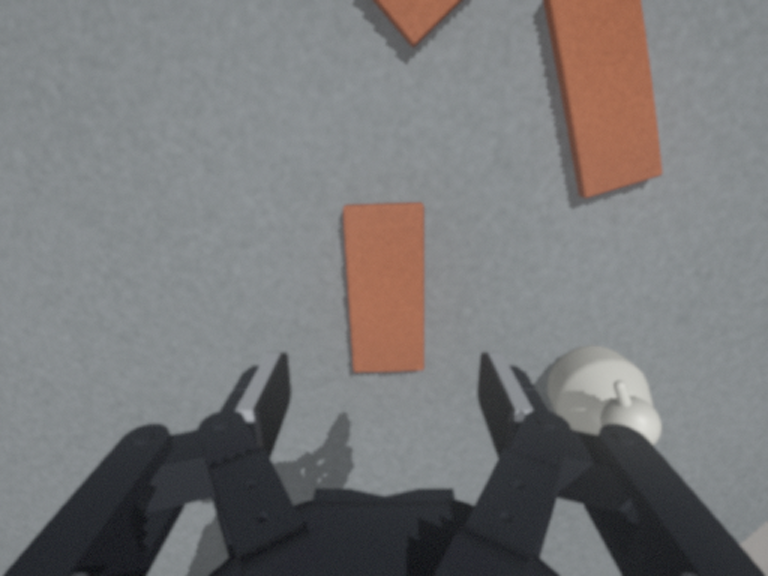

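```bash
python3 -m handwheel '[[[0.009,-0.001,0.055,0,0,-0.037,0.074],[0.009,-0.001,0.11,0,0,-0.037,0.074],[0.009,-0.001,0.145,0,0,-0.037,0.074],[0.009,-0.001,0.16,0,0,-0.037,0.074],[0.009,-0.001,0.169,0,0,-0.037,0.074],[0.009,-0.001,0.169,0,0,-0.037,0.074]]]'
```

```text
clock: 9.1
position: [0.4163, 0.4042, -0.0006]
ee_rot: [0.462, 0.887, 0.0, 0.0]
ft_force: [-0.8, 0.2, 0.9]
grip_width: 0.866
```

```bash
python3 -m handwheel '[[[0,0,0,0,0,0,0.05],[0,0,0,0,0,0,0.05],[0,0,0,0,0,0,0.05],[0,0,0,0,0,0,0.05],[0,0,0,0,0,0,0.05]]]' 70
python3 - <<'E'
from h import *
snap('wrist','w5',s=1.5)
E
```

```text
clock: 9.72
position: [0.4167, 0.4046, 0.0007]
ee_rot: [0.462, 0.887, 0.001, 0.001]
ft_force: [-0.5, -1.6, 7.9]
grip_width: 0.676
```

View pics/w5.png

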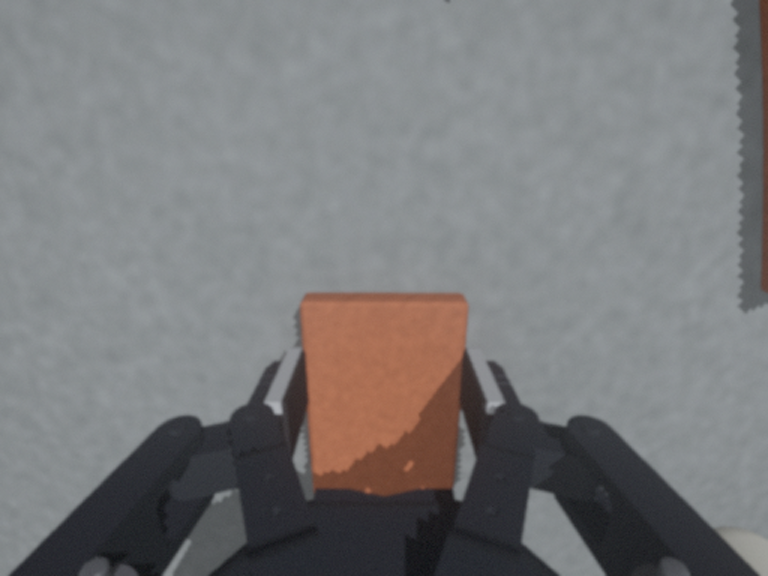

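```bash
python3 -m handwheel '[[[0,0,-0.05,0,0,0,0.05],[0,0,-0.1,0,0,0,0.05],[0,0,-0.1,0,0,0,0.05],[0,0,-0.1,0,0,0,0.05]]]' 90
python3 - <<'E'
from h import *
f=lambda p:(np.array(p,float)+.5)/1.5-.5
o=load('w5');C=cam('wrist',o); w=onz(C,f([(303,305),(466,303)]),.012); print([shift(a,o).round(4) for a in w])
o,im=snap('wrist','w6',s=1.5); print(o['grip_width'],o['joint_pos'].round(2))
E
```

```text
clock: 10.28
position: [0.416, 0.4034, 0.0986]
ee_rot: [0.462, 0.887, -0.0, 0.0]
ft_force: [-0.4, -0.2, -3.0]
grip_width: 0.664
[array([ 0.0299, -0.0282, -0.0114]), array([ 0.0306,  0.0286, -0.0112])]
0.6642324559688255 [-0.08  0.54 -0.98  1.7   0.48  1.17 -0.58]
```

View pics/w6.png

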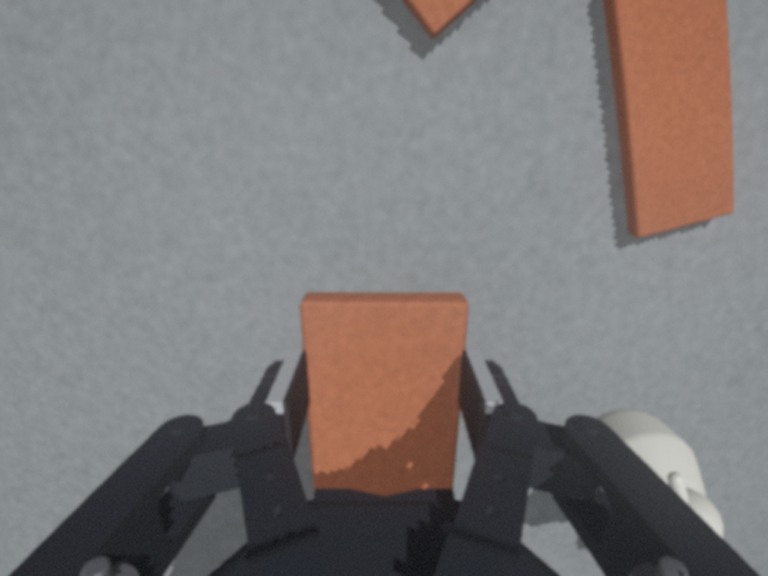

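Run:
```python
from h import *
f=lambda p:(np.array(p,float)+.5)/1.5-.5
J=[(.1,.175),(.1,-.135),(-.075,-.135),(-.075,.175)]
C=cam('wrist',load('w3'))
W=onz(C,f([(37,171),(464,163),(451,382),(87,380)]),.01); th,t,r=fit2d(J,W); print('w3',th,t,r.round(4).tolist())
im=cv2.imread('pics/w3_raw.png'); cv2.imwrite('pics/w3z.png',cv2.resize(im[100:270,0:340],None,fx=2.3,fy=2.3,interpolation=cv2.INTER_CUBIC))
th,t=-.152,np.array([.6283,.0185])
P=j2w([(-.12,.12,.06)],th,t)[0]; print(P,shift(P).round(4))
```

```text
w3 -0.14886953250470136 [0.62984723 0.01715606] [[0.0014, 0.0021], [-0.0007, -0.0005], [-0.0005, -0.0007], [-0.0002, -0.0008]]
[0.52785342 0.15528627 0.06      ] [-0.2674 -0.05    0.0382]
```

View pics/w3z.png

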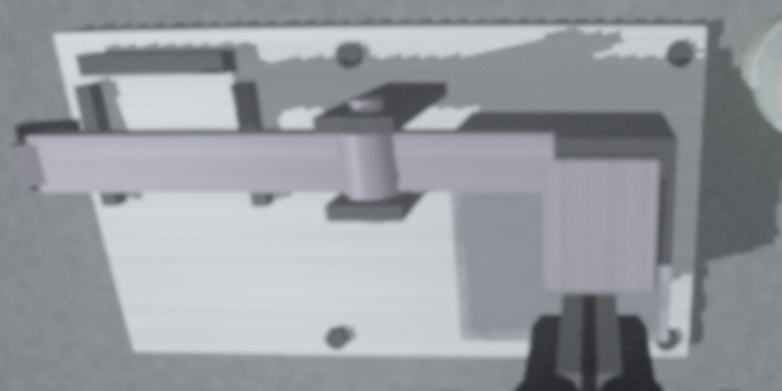

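```bash
python3 -m handwheel '[[[-0.267,-0.05,0.03,0,0,-0.808,0.05],[-0.267,-0.05,0.03,0,0,-0.808,0.05],[-0.267,-0.05,0.03,0,0,-0.808,0.05],[-0.267,-0.05,0.03,0,0,-0.808,0.05],[-0.267,-0.05,0.03,0,0,-0.808,0.05],[-0.267,-0.05,0.03,0,0,-0.808,0.05],[-0.267,-0.05,0.03,0,0,-0.808,0.05]]]'
python3 - <<'E'
from h import *
th,t=-.151,np.array([.6287,.0177])
o=manip.get_obs(); x=R.from_quat(o['ee_rot']).as_matrix(); print('yaw err',np.arctan2(x[1,0],x[0,0])-(th+np.pi), x[:,2].round(3))
for a in [(-.12,.12,.013),(-.032,.12,.013),(-.03,.12,.0107)]: print(a,shift(j2w([a],th,t)[0]).round(4))
snap('top','t1',(190,130,340,240),5); print(o['joint_pos'].round(2))
E
```

```text
clock: 11.2
position: [0.527, 0.1571, 0.0682]
ee_rot: [0.076, 0.997, 0.0, -0.001]
ft_force: [-1.4, 0.4, -2.7]
grip_width: 0.664
yaw err -0.0016513658927754804 [-0.001  0.    -1.   ]
(-0.12, 0.12, 0.013) [-0.0016 -0.0026  0.0552]
(-0.032, 0.12, 0.013) [-0.0896 -0.0024  0.055 ]
(-0.03, 0.12, 0.0107) [-0.0916 -0.0024  0.0573]
[ 0.51  0.59 -1.11  1.8   0.58  1.13  0.63]
```

View pics/t1.png

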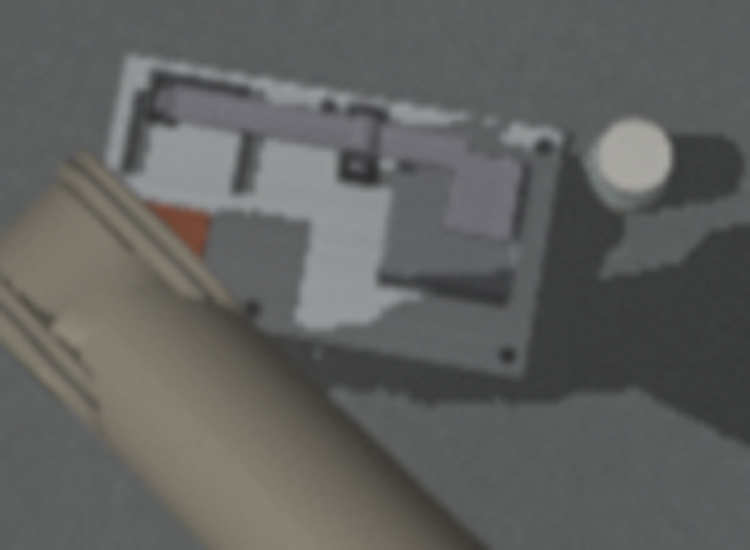

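Run:
```python
from h import *
th,t=-.151,np.array([.6287,.0177]); C=cam('top')
def w2j(P):
    c,s=np.cos(th),np.sin(th); d=P[:,:2]-t; return np.c_[d[:,0]*c+d[:,1]*s,-d[:,0]*s+d[:,1]*c]
g=lambda p:(np.array(p,float)+.5)/5-.5+[190,130]
print('tile corner',w2j(onz(C,g([(212,213),(203,262)]),.069)).round(4))
print('rail inner top front/back R',w2j(onz(C,g([(233,192),(243,138)]),.018)).round(4),'L rail inner front',w2j(onz(C,g([(139,170)]),.018)).round(4))
```

```text
tile corner [[-0.0113  0.0896]
 [-0.0448  0.0894]]
rail inner top front/back R [[0.015  0.0824]
 [0.0535 0.0826]] L rail inner front [[0.0187 0.1489]]
```

```bash
python3 -m handwheel '[[[0,-0.0025,0.04,0,0,0.0,0.05],[0,-0.0025,0.054,0,0,0,0.05],[0,-0.0025,0.055,0,0,0,0.05],[-0.02,-0.0025,0.055,0,0,0,0.05],[-0.04,-0.0025,0.055,0,0,0,0.05],[-0.055,-0.0025,0.055,0,0,0,0.05],[-0.065,-0.0025,0.055,0,0,0,0.05]]]'
python3 - <<'E'
from h import *
th,t=-.151,np.array([.6287,.0177])
for a in [(-.032,.12,.013),(-.03,.12,.0107)]: print(a,shift(j2w([a],th,t)[0]).round(4))
snap('top','t2',(190,130,340,240),5)
E
```

```text
clock: 12.12
position: [0.5929, 0.1446, 0.0151]
ee_rot: [0.076, 0.997, 0.0, 0.001]
ft_force: [-0.1, 0.2, -2.5]
grip_width: 0.665
(-0.032, 0.12, 0.013) [-0.0224  0.      0.0021]
(-0.03, 0.12, 0.0107) [-0.0244  0.      0.0044]
```

View pics/t2.png

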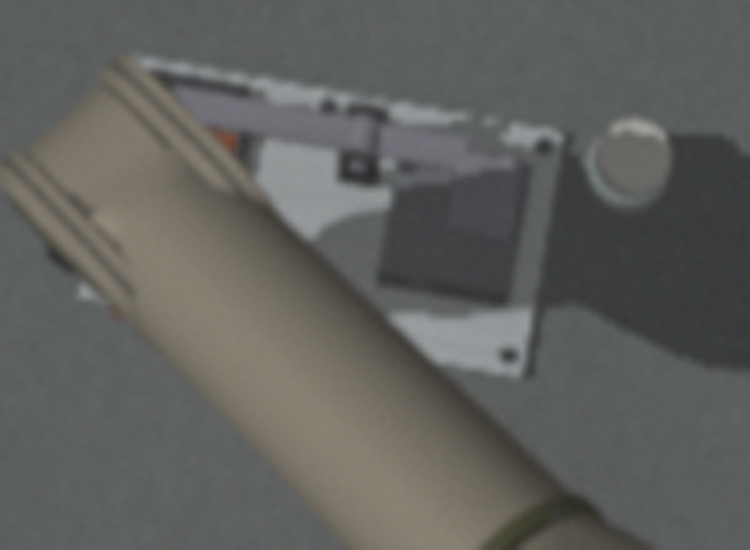

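```bash
python3 -m handwheel '[[[-0.012,0,0.002,0,0,0.0,0.05],[-0.018,0,0.002,0,0,0,0.05],[-0.020,0,0.004,0,0,0,0.05],[-0.022,0,0.004,0,0,0,0.05],[-0.024,0,0.004,0,0,0,0.05],[-0.025,0,0.004,0,0,0,0.05]]]'
```

```text
clock: 12.92
position: [0.6158, 0.1415, 0.011]
ee_rot: [0.076, 0.997, 0.0, -0.0]
ft_force: [-8.4, -0.3, 11.0]
grip_width: 0.663
```

```bash
python3 -m handwheel '[[[-0.001,0,-0.001,0,0,0.0,0.05],[-0.002,0,-0.001,0,0,0,0.05],[-0.002,0,-0.001,0,0,0,0.05]]]'
```

```text
clock: 13.3
position: [0.6174, 0.1405, 0.011]
ee_rot: [0.076, 0.997, -0.0, -0.001]
ft_force: [-8.4, 0.4, 6.3]
grip_width: 0.666
```

```bash
python3 -m handwheel '[[[-0.001,0,-0.001,0,0,0.0,0.05],[-0.002,0,-0.001,0,0,0,0.05],[-0.002,0,-0.001,0,0,0,0.05]]]'
python3 - <<'E'
from h import *
th,t=-.151,np.array([.6287,.0177])
print(shift(j2w([(-.03,.12,.0107)],th,t)[0]).round(4))
E
```

```text
clock: 13.68
position: [0.6175, 0.1404, 0.0111]
ee_rot: [0.075, 0.997, -0.0, -0.003]
ft_force: [-12.8, -0.2, 3.9]
grip_width: 0.668
[0.0004 0.0004 0.0004]
```

```bash
python3 -m handwheel '[[[0.002,0,0.0,0,0,0.0,0.08],[0.002,0,0,0,0,0,0.08],[0.002,0,-0.02,0,0,0,0.08],[0.01,0,-0.07,0,0,0,0.08],[0.02,0,-0.13,0,0,0,0.08],[0.02,0,-0.18,0,0,0,0.08],[0.02,0,-0.18,0,0,0,0.08]]]'
python3 - <<'E'
from h import *
snap('wrist','w7',s=1.5);snap('scene','s7',(200,170,340,270),5);
E
```

```text
clock: 14.55
position: [0.6025, 0.1439, 0.1977]
ee_rot: [0.076, 0.997, 0.001, 0.004]
ft_force: [0.5, 0.3, -1.5]
grip_width: 0.938
```

View pics/w7.png

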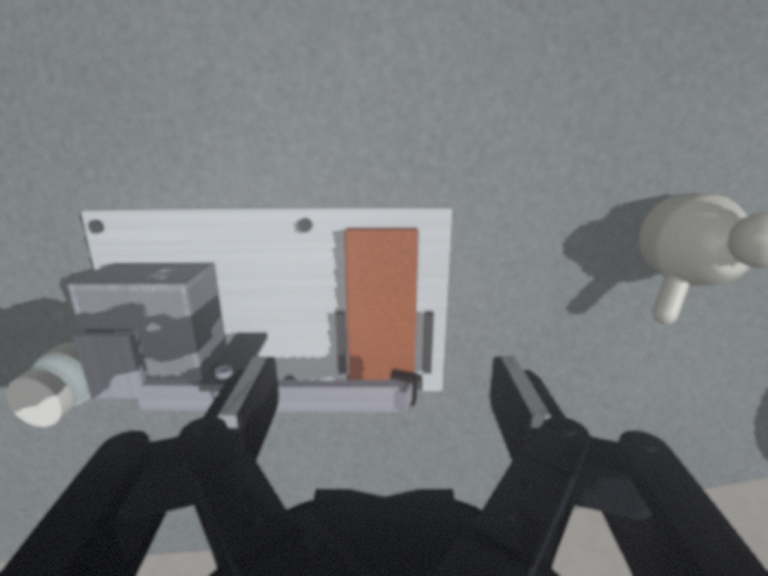

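View pics/s7.png

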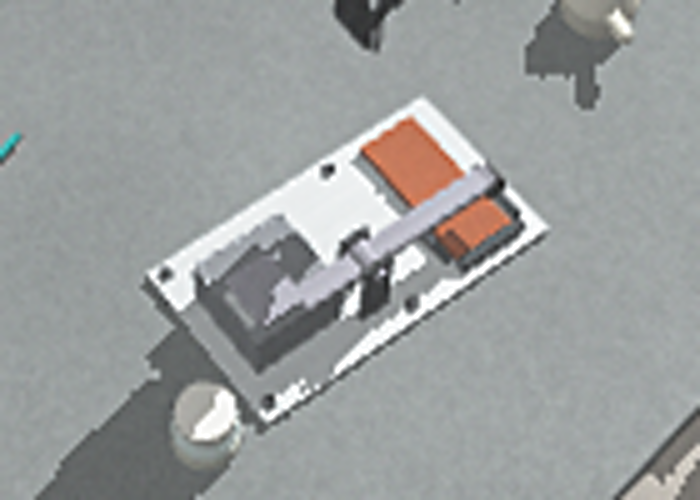

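Run:
```python
from h import *
th,t=-.151,np.array([.6287,.0177])
def w2j(P):
    c,s=np.cos(th),np.sin(th); d=P[:,:2]-t; return np.c_[d[:,0]*c+d[:,1]*s,-d[:,0]*s+d[:,1]*c]
f=lambda p:(np.array(p,float)+.5)/1.5-.5
C=cam('wrist',load('w7'))
print('tile',w2j(onz(C,f([(345,229),(418,228),(350,380),(415,372)]),.022)).round(4))
print('plate front',w2j(onz(C,f([(84,211),(452,209),(441,390)]),.01)).round(4))
P=j2w([(-.03,-.07,.042),(-.03,-.063,.042),(-.03,-.077,.042)],th,t); print('slot px',proj(C,P)*1.5)
im=cv2.imread('pics/w7_raw.png'); cv2.imwrite('pics/w7z.png',cv2.resize(im[160:280,30:160],None,fx=5,fy=5,interpolation=cv2.INTER_CUBIC))
```

```text
tile [[-0.0612  0.0912]
 [-0.0619  0.1491]
 [ 0.078   0.0911]
 [ 0.0697  0.15  ]]
plate front [[-0.0755 -0.1278]
 [-0.075   0.1774]
 [ 0.0973  0.1764]]
slot px [[139.19853076 274.56096335]
 [147.78575249 274.53567544]
 [130.64987862 274.58645889]]
```

View pics/w7z.png

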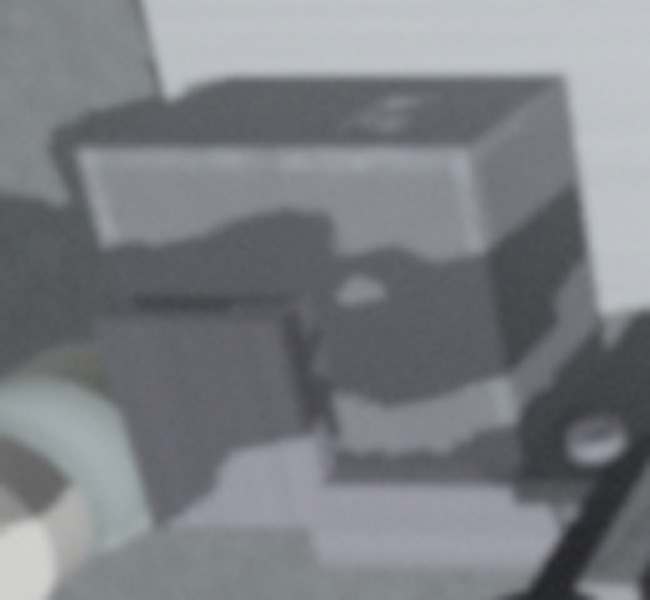

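Run:
```python
from h import *
th,t=-.151,np.array([.6287,.0177])
for a in [(-.095,.12,.015),(-.070,.12,.015)]: print(a,shift(j2w([a],th,t)[0]).round(4))
```

```text
(-0.095, 0.12, 0.015) [0.0492 0.0006 0.1778]
(-0.07, 0.12, 0.015) [0.0242 0.0007 0.1779]
```

```bash
python3 -m handwheel '[[[0.05,0,0.04,0,0,0,0],[0.052,0,0.1,0,0,0,0],[0.052,0,0.15,0,0,0,0],[0.052,0,0.180,0,0,0,0],[0.052,0,0.182,0,0,0,0],[0.038,0,0.182,0,0,0,0],[0.030,0,0.182,0,0,0,0],[0.027,0,0.182,0,0,0,0]]]' 60
```

```text
clock: 15.65
position: [0.5754, 0.1466, 0.0108]
ee_rot: [0.077, 0.997, 0.0, 0.001]
ft_force: [-0.1, -0.2, 0.5]
grip_width: -0.001
```

```bash
python3 -m handwheel '[[[0,0,-0.003,0,0,0,0],[-0.002,0,-0.003,0,0,0,0],[-0.004,0,-0.003,0,0,0,0],[-0.005,0,-0.003,0,0,0,0]]]'
```

```text
clock: 16.15
position: [0.5768, 0.1466, 0.0128]
ee_rot: [0.076, 0.997, -0.0, -0.002]
ft_force: [-12.7, -0.8, 9.8]
grip_width: -0.0
```

```bash
python3 -m handwheel '[[[0.01,0,-0.01,0,0,0,0.0],[0.02,0,-0.06,0,0,0,0.0],[0,-0.04,-0.11,0,-0.15,0,0.0],[0,-0.1,-0.157,0,-0.35,0,0.0],[0,-0.15,-0.157,0,-0.55,0,0.0],[0,-0.19,-0.157,0,-0.55,0,0.0],[0,-0.19,-0.157,0,-0.55,0,0.0]]]'
python3 - <<'E'
from h import *
o,im=snap('wrist','w8',s=1.5); print(o['joint_pos'].round(2))
E
```

```text
clock: 17.02
position: [0.5495, -0.0365, 0.1687]
ee_rot: [0.072, 0.96, -0.021, 0.269]
ft_force: [0.6, 1.0, -2.1]
grip_width: 0.003
[ 1.13 -0.16 -1.12  2.16 -0.1   0.51  1.47]
```

View pics/w8.png

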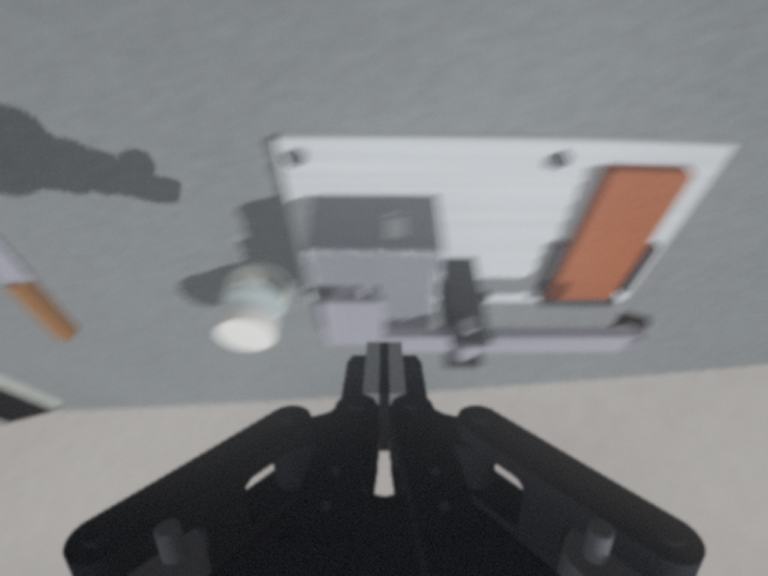

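Run:
```python
from h import *
o,im=snap('wrist','w9',(180,115,310,245),6)
print(o['position'],np.abs(o['joint_velocities']).max())
th,t=-.151,np.array([.6287,.0177]); C=cam('wrist',o)
px=proj(C,j2w([(-.03,-.07,.042),(-.03,-.115,.010),(-.03,-.025,.01),(-.03,-.115,.066),(-.03,-.025,.066)],th,t)); print(((px-[180,115])*6).round(0))
v=im[115:245,180:310]; v=cv2.createCLAHE(4,(4,4)).apply(cv2.cvtColor(v,cv2.COLOR_BGR2GRAY)); cv2.imwrite('pics/w9c.png',cv2.resize(v,None,fx=6,fy=6,interpolation=cv2.INTER_CUBIC)[:600])
```

```text
[ 0.54803906 -0.04376479  0.16884019] 0.46699713164652545
[[473. 199.]
 [226.  79.]
 [721.  80.]
 [191. 300.]
 [756. 302.]]
```

View pics/w9c.png

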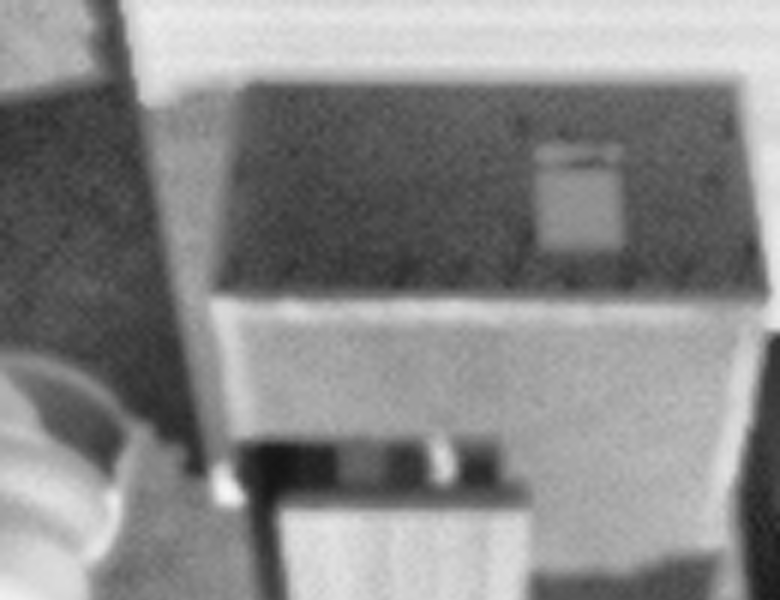

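```bash
python3 -m handwheel '[[[0,0,0,0,0,0,0],[0,0,0,0,0,0,0]]]'
python3 - <<'E'
from h import *
o,im=snap('wrist','w10',(180,115,310,245),6)
print(o['position'],np.abs(o['joint_velocities']).max())
th,t=-.151,np.array([.6287,.0177]); C=cam('wrist',o)
px=proj(C,j2w([(-.03,-.062,.054),(-.03,-.048,.030),(-.03,-.115,.010),(-.03,-.025,.01),(-.03,-.115,.066),(-.03,-.025,.066)],th,t)); print(((px-[180,115])*6).round(0))
v=im[115:245,180:310]; v=cv2.createCLAHE(4,(4,4)).apply(cv2.cvtColor(v,cv2.COLOR_BGR2GRAY)); cv2.imwrite('pics/w10c.png',cv2.resize(v,None,fx=6,fy=6,interpolation=cv2.INTER_CUBIC)[:600])
E
```

```text
clock: 17.38
position: [0.5509, -0.0338, 0.1687]
ee_rot: [0.072, 0.961, -0.018, 0.267]
ft_force: [0.0, 0.5, -0.1]
grip_width: 0.005
[ 0.55088033 -0.03377245  0.16871105] 0.012270660756245234
[[451. 248.]
 [532. 152.]
 [159.  80.]
 [654.  80.]
 [118. 301.]
 [684. 300.]]
```

View pics/w10c.png

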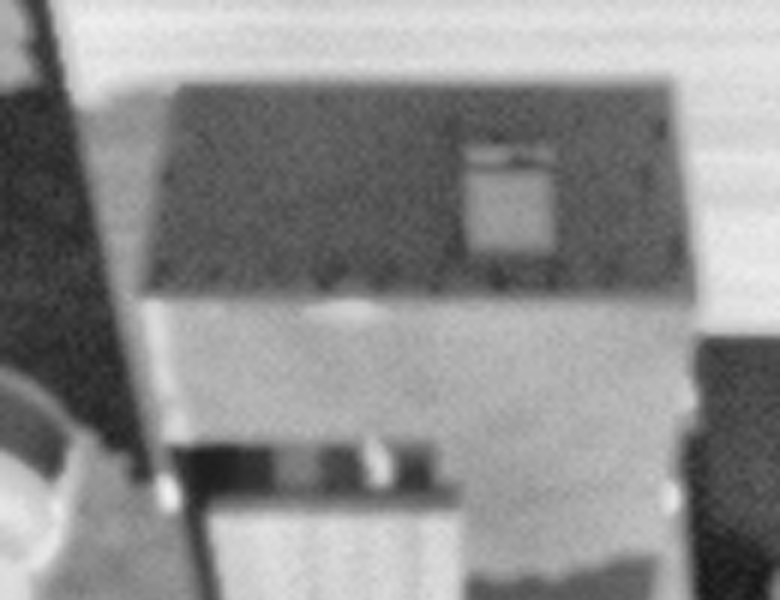

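```bash
cat >> h.py <<'E'
def go(P,yaw,obs=None):
    "shift + rotvec to reach world P, tool down, tool-x yaw"
    o=obs or manip.get_obs(); Rt=R.from_euler('z',yaw)*R.from_quat([1,0,0,0]); Rc=R.from_quat(o['ee_rot'])
    return np.r_[Rc.inv().apply(np.array(P)-o['position']),(Rc.inv()*Rt).as_rotvec()].round(4)
TH,T=-.151,np.array([.6287,.0177])
E
python3 - <<'E'
from h import *
print(go([.49,-.2,.2],1.4))
E
```

```text
[ 0.0141 -0.1733 -0.0458  0.4334  0.4182  1.5499]
```

```bash
python3 -m handwheel '[[[0,-0.03,-0.046,0.0,0.1,0.1,0.0],[0.014,-0.08,-0.046,0.43,0.42,1.55,0.04],[0.014,-0.173,-0.046,0.43,0.42,1.55,0.04],[0.014,-0.173,-0.046,0.43,0.42,1.55,0.04],[0.014,-0.173,-0.046,0.43,0.42,1.55,0.04],[0.014,-0.173,-0.046,0.43,0.42,1.55,0.04],[0.014,-0.173,-0.046,0.43,0.42,1.55,0.04],[0.014,-0.173,-0.046,0.43,0.42,1.55,0.04]]]'
python3 - <<'E'
from h import *
print(manip.get_obs()['joint_pos'].round(2));print(go([.415,-.35,.16],-.67))
E
```

```text
clock: 18.42
position: [0.49, -0.2002, 0.2]
ee_rot: [0.691, 0.722, 0.001, 0.035]
ft_force: [0.4, -0.6, 0.5]
grip_width: 0.468
[ 1.18  0.21 -0.99  1.77  0.23  1.2   0.17]
[-0.1443 -0.0837  0.0429  0.0818 -0.0317  2.2843]
```

```bash
python3 -m handwheel '[[[-0.144,-0.084,0.043,0.082,-0.032,2.28,0.04],[-0.144,-0.084,0.043,0.082,-0.032,2.28,0.04],[-0.144,-0.084,0.043,0.082,-0.032,2.28,0.04],[-0.144,-0.084,0.043,0.082,-0.032,2.28,0.04],[-0.144,-0.084,0.043,0.082,-0.032,2.28,0.04],[-0.144,-0.084,0.043,0.082,-0.032,2.28,0.04],[-0.144,-0.084,0.043,0.082,-0.032,2.28,0.04],[-0.144,-0.084,0.043,0.082,-0.032,2.28,0.04]]]'
python3 - <<'E'
from h import *
print(manip.get_obs()['joint_pos'].round(2));print(go([.415,-.35,.16],-.67))
E
```

```text
clock: 19.42
position: [0.4155, -0.3503, 0.1598]
ee_rot: [0.998, 0.058, 0.001, 0.015]
ft_force: [0.7, 0.1, -0.6]
grip_width: 0.468
[ 1.19  0.26 -0.68  1.76  0.2   1.17 -1.  ]
[-5.00e-04 -4.00e-04 -2.00e-04  2.90e-02 -1.21e-02  7.85e-01]
```

```bash
python3 -m handwheel '[[[0,0,0,0.029,-0.012,0.785,0.04],[0,0,0,0.029,-0.012,0.785,0.04],[0,0,0,0.029,-0.012,0.785,0.04],[0,0,0,0.029,-0.012,0.785,0.04],[0,0,0,0.029,-0.012,0.785,0.04],[0,0,0,0.029,-0.012,0.785,0.04]]]'
python3 - <<'E'
from h import *
o,im=snap('wrist','w11',s=1.5);print(o['joint_pos'].round(2),np.abs(o['joint_velocities']).max())
C=cam('wrist',o);hsv=cv2.cvtColor(im,cv2.COLOR_BGR2HSV)
m=cv2.inRange(hsv,(5,80,40),(20,255,255))
cs,_=cv2.findContours(m,cv2.RETR_EXTERNAL,cv2.CHAIN_APPROX_NONE)
for c in cs:
    if cv2.contourArea(c)>200:
        r=cv2.minAreaRect(c); b=cv2.boxPoints(r); print(b.round(1).tolist(),onz(C,b,.018).round(4).tolist())
E
```

```text
clock: 20.18
position: [0.4151, -0.3507, 0.1601]
ee_rot: [0.946, -0.325, 0.0, 0.0]
ft_force: [0.3, -0.2, -0.9]
grip_width: 0.469
[ 1.12  0.26 -0.58  1.75  0.15  1.18 -1.73] 0.014392437015921408
[[244.60000610351562, 231.0], [246.10000610351562, 154.0], [260.6000061035156, 154.1999969482422], [259.1000061035156, 231.1999969482422]] [[0.3678, -0.2974, 0.018], [0.4387, -0.356, 0.018], [0.429, -0.368, 0.018], [0.3571, -0.3106, 0.018]]
```

View pics/w11.png

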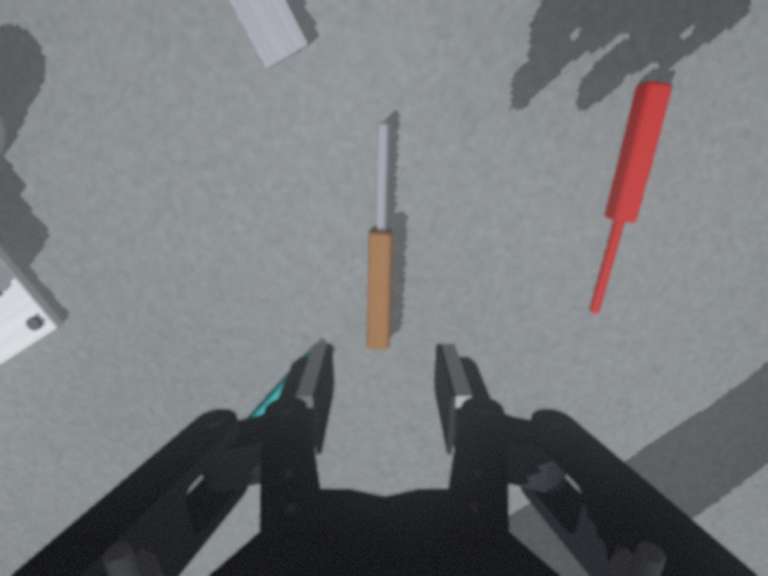

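Run:
```python
from h import *
f=lambda p:(np.array(p,float)+.5)/1.5-.5
o=load('w11');C=cam('wrist',o); w=onz(C,f([(320,342),(384,124),(255,415)]),.009); print(w.round(4)); print([shift(a,o).round(3) for a in w])
print(go([.4145,-.3463,-.003],-.685,o))
```

```text
[[ 0.3909 -0.2666  0.009 ]
 [ 0.4894 -0.4085  0.009 ]
 [ 0.3718 -0.1748  0.009 ]]
[array([-0.071, -0.052,  0.151]), array([ 0.094, -0.   ,  0.151]), array([-0.142, -0.112,  0.151])]
[-0.0032 -0.0032  0.1631  0.0007 -0.0007  0.0237]
```

```bash
python3 -m handwheel '[[[-0.003,-0.003,0.06,0,0,0.02,0.04],[-0.003,-0.003,0.12,0,0,0.02,0.04],[-0.003,-0.003,0.15,0,0,0.02,0.04],[-0.003,-0.003,0.158,0,0,0.02,0.04],[-0.003,-0.003,0.158,0,0,0.02,0.04],[-0.003,-0.003,0.158,0,0,0.02,0.01],[-0.003,-0.003,0.158,0,0,0.02,0.01],[-0.003,-0.003,0.158,0,0,0.02,0.01]]]' 60
python3 -m handwheel '[[[0,0,0,0,0,0,0.01],[0,0,0,0,0,0,0.01],[0,0,-0.03,0,0,0,0.01],[0,0,-0.06,0,0,0,0.01],[0,0,-0.06,0,0,0,0.01]]]' 80
python3 - <<'E'
from h import *
o,im=snap('wrist','w12',s=1.5)
E
```

```text
clock: 21.22
position: [0.4152, -0.348, 0.0043]
ee_rot: [0.942, -0.336, 0.002, 0.001]
ft_force: [-0.6, 0.3, 5.9]
grip_width: 0.193
clock: 21.85
position: [0.4157, -0.3483, 0.0655]
ee_rot: [0.942, -0.336, 0.003, 0.002]
ft_force: [-0.4, -0.4, -0.6]
grip_width: 0.183
```

View pics/w12.png

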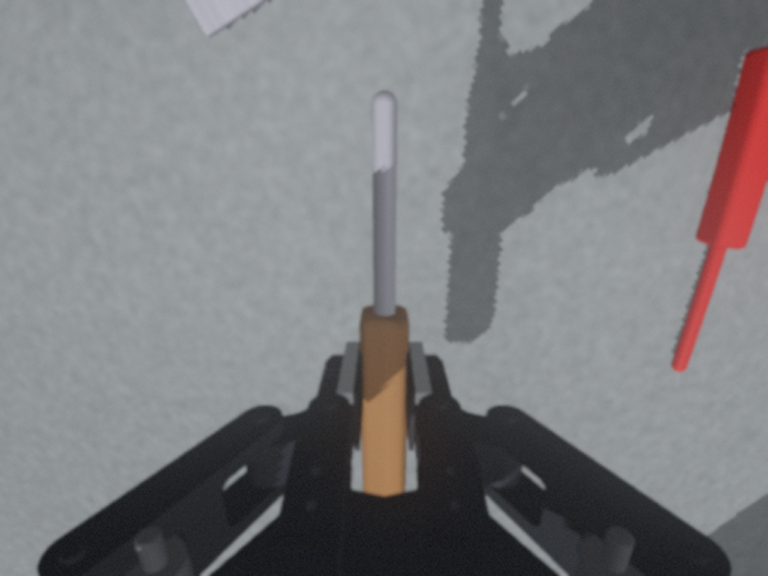

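Run:
```python
from h import *
f=lambda p:(np.array(p,float)+.5)/1.5-.5
o=load('w12');C=cam('wrist',o); w=onz(C,f([(384,92),(384,312)]),.0655+.0047); print([shift(a,o).round(4) for a in w])
# pre-insert: tip at jig x -0.05 => TCP x=-0.05-0.098
P=j2w([(-.150,-.055,.0373)],TH,T)[0]; print(P,go(list(P[:2])+[.10],TH),np.hypot(*P[:2]))
```

```text
[array([ 0.0976, -0.0001, -0.004 ]), array([ 0.023 , -0.    , -0.0045])]
[ 0.47213335 -0.01411014  0.0373    ] [-0.1666 -0.2945 -0.0373  0.0027 -0.0037 -0.5343] 0.47234415277197755
```

```bash
python3 -m handwheel '[[[-0.03,-0.05,-0.037,0,0,-0.15,0.01],[-0.167,-0.294,-0.037,0,0,-0.534,0.01],[-0.167,-0.294,-0.037,0,0,-0.534,0.01],[-0.167,-0.294,-0.037,0,0,-0.534,0.01],[-0.167,-0.294,-0.037,0,0,-0.534,0.01],[-0.167,-0.294,-0.037,0,0,-0.534,0.01],[-0.167,-0.294,-0.037,0,0,-0.534,0.01],[-0.167,-0.294,-0.037,0,0,-0.534,0.01]]]'
python3 - <<'E'
from h import *
P=j2w([(-.150,-.055,.0373)],TH,T)[0]; print(go(P,TH))
E
```

```text
clock: 22.9
position: [0.4704, -0.0143, 0.0984]
ee_rot: [0.997, -0.076, -0.0, 0.001]
ft_force: [0.6, -0.2, -1.1]
grip_width: 0.186
[ 0.0017 -0.0006  0.0611  0.0018  0.0004 -0.0005]
```

```bash
python3 -m handwheel '[[[0.002,0,0.03,0,0,0,0.01],[0.002,0,0.061,0,0,0,0.01],[0.002,0,0.061,0,0,0,0.01],[0.002,0,0.061,0,0,0,0.01],[0.002,0,0.061,0,0,0,0.01]]]'
python3 - <<'E'
from h import *
o,im=snap('wrist','w13',s=1.5); C=cam('wrist',o)
P=j2w([(-.150,-.055,.0373)],TH,T)[0]; print(go(P,TH),o['joint_pos'].round(2))
print((proj(C,j2w([(-.03,-.115,.066),(-.03,-.025,.066),(-.03,-.055,.066),(-.03,-.055,.042)],TH,T))*1.5).round(1))
E
```

```text
clock: 23.52
position: [0.4737, -0.0144, 0.0392]
ee_rot: [0.997, -0.076, 0.001, 0.001]
ft_force: [-1.1, 0.4, -0.1]
grip_width: 0.186
[-0.0015 -0.      0.0017  0.0018 -0.0024 -0.0007] [ 0.69  0.33 -0.84  2.02  0.31  0.92 -2.03]
[[621.6  -1.6]
 [264.3  -6.1]
 [384.8  -7.5]
 [384.5  19.8]]
```

View pics/w13.png

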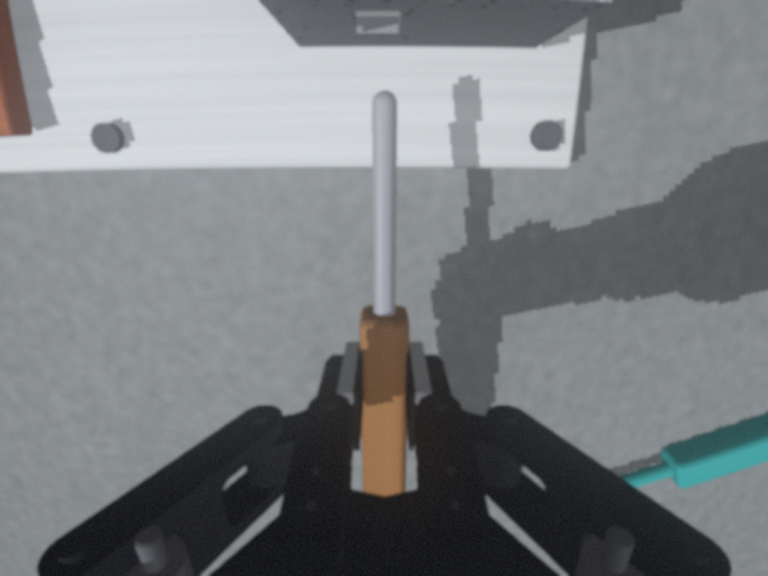

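```bash
python3 -m handwheel '[[[0,-0.0013,0.0015,0,0,0,0.01],[0.008,-0.0013,0.0015,0,0,0,0.01],[0.013,-0.0013,0.0015,0,0,0,0.01],[0.013,-0.0013,0.0015,0,0,0,0.01]]]'
python3 - <<'E'
from h import *
o,im=snap('wrist','w14',(190,0,320,110),6)
E
```

```text
clock: 24.08
position: [0.4864, -0.0146, 0.0365]
ee_rot: [0.997, -0.076, 0.0, 0.001]
ft_force: [-0.5, 0.0, -0.6]
grip_width: 0.184
```

View pics/w14.png

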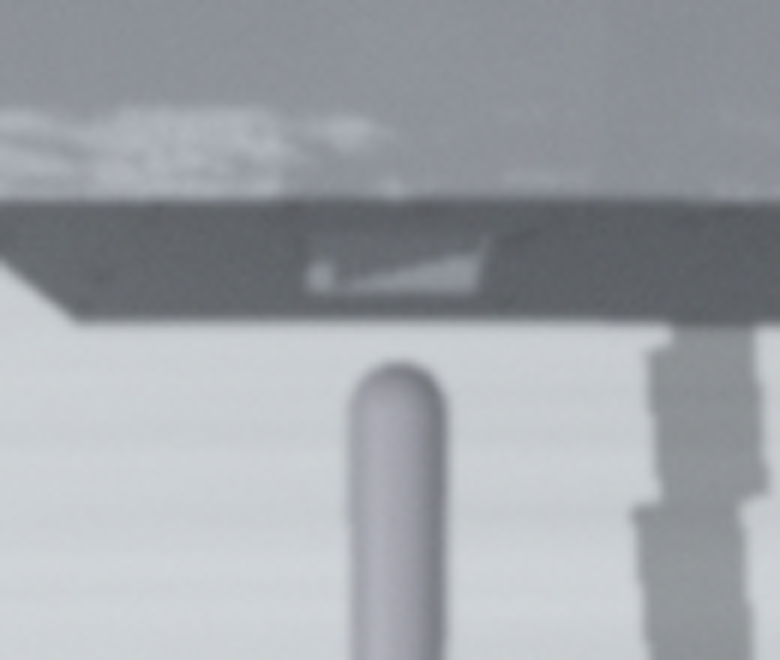

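```bash
python3 -m handwheel '[[[0.007,-0.0004,0,0,0,0,0.01],[0.014,-0.0004,0,0,0,0,0.01],[0.021,-0.0004,0,0,0,0,0.01],[0.028,-0.0004,0,0,0,0,0.01],[0.035,-0.0004,0,0,0,0,0.01],[0.035,-0.0004,0,0,0,0,0.01]]]'
python3 - <<'E'
from h import *
o,im=snap('wrist','w15',s=1.5)
E
```

```text
clock: 24.88
position: [0.521, -0.0196, 0.0365]
ee_rot: [0.997, -0.076, 0.0, 0.001]
ft_force: [0.0, -0.1, -0.2]
grip_width: 0.187
```

View pics/w15.png

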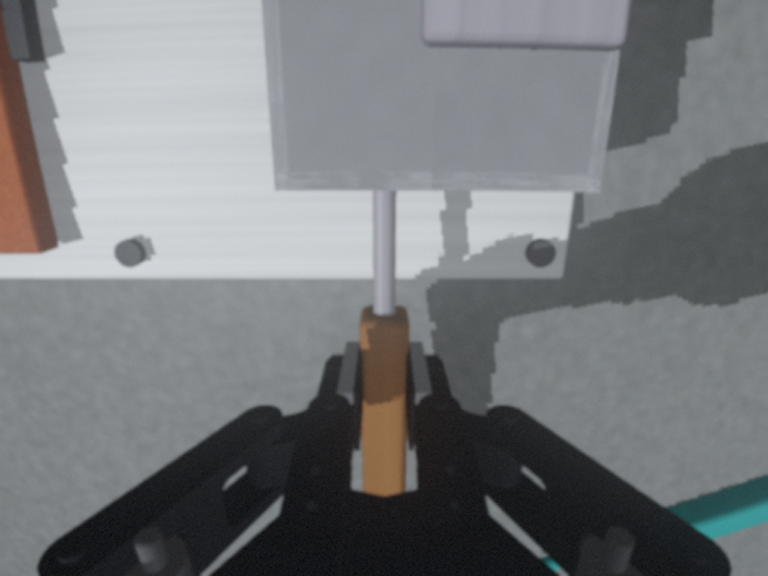

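Rod is inside with no contact force. Now push to the catch.

```bash
python3 -m handwheel '[[[0.004,0,0,0,0,0,0.01],[0.007,0,0,0,0,0,0.01],[0.009,0,0,0,0,0,0.01],[0.011,0,0,0,0,0,0.01],[0.012,0,0,0,0,0,0.01],[0.012,0,0,0,0,0,0.01]]]'
python3 - <<'E'
from h import *
o,im=snap('wrist','w16',s=1.5)
o,im=snap('scene','s16',(200,170,340,270),5)
E
```

```text
clock: 25.68
position: [0.533, -0.0215, 0.0367]
ee_rot: [0.997, -0.076, 0.001, 0.001]
ft_force: [0.2, 0.1, -0.9]
grip_width: 0.187
```

View pics/s16.png

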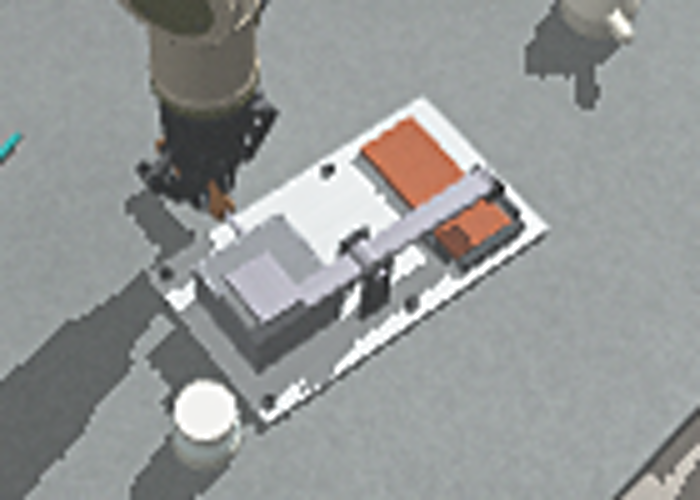

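View pics/w16.png

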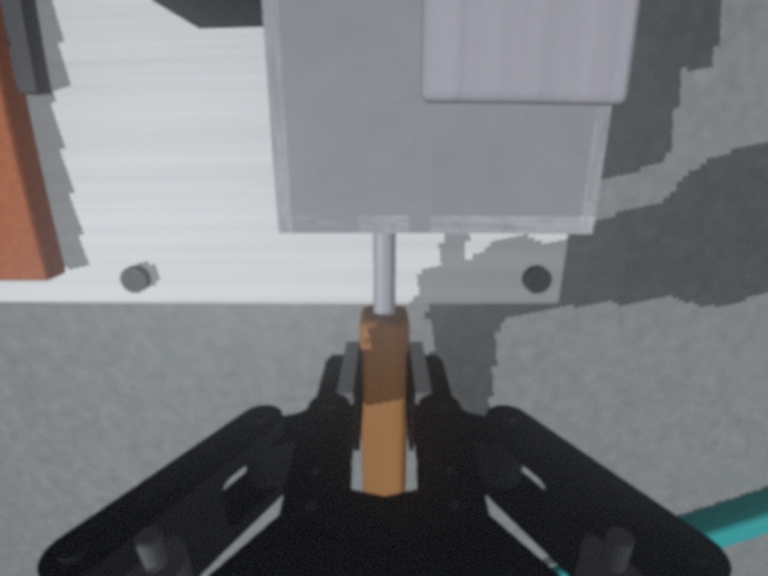

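```bash
python3 -m handwheel '[[[0.001,0,0,0,0,0,0.01],[0.002,0,0,0,0,0,0.01],[0.003,0,0,0,0,0,0.01],[0.003,0,0,0,0,0,0.01]]]'
python3 - <<'E'
from h import *
o,im=snap('scene','s17',(200,170,340,270),5)
E
```

```text
clock: 26.28
position: [0.5352, -0.0218, 0.0364]
ee_rot: [0.997, -0.076, -0.0, 0.001]
ft_force: [-2.8, 0.7, -1.0]
grip_width: 0.185
```

View pics/s17.png

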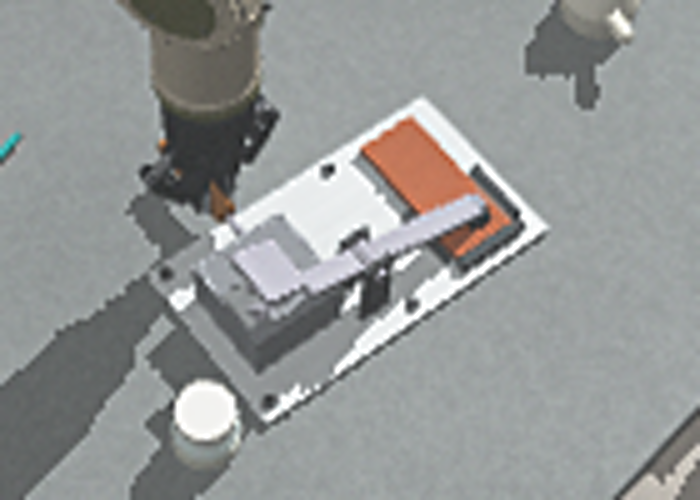

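```bash
python3 -m handwheel '[[[-0.015,0,0,0,0,0,0.01],[-0.03,0,0,0,0,0,0.01],[-0.05,0,0,0,0,0,0.01],[-0.07,0,0,0,0,0,0.01],[-0.085,0,-0.03,0,0,0,0.01],[-0.085,0,-0.06,0,0,0,0.01],[-0.085,0,-0.06,0,0,0,0.01]]]'
python3 - <<'E'
from h import *
print(go([.43,.2,.06],.6))
E
```

```text
clock: 27.2
position: [0.4526, -0.0091, 0.0984]
ee_rot: [0.997, -0.076, 0.002, 0.002]
ft_force: [0.2, 0.1, -1.2]
grip_width: 0.185
[-0.0541 -0.2034  0.0376  0.0045 -0.0039 -0.7514]
```

```bash
python3 -m handwheel '[[[-0.054,-0.203,0.03,0,0,-0.75,0.01],[-0.054,-0.203,0.03,0,0,-0.75,0.01],[-0.054,-0.203,0.03,0,0,-0.75,0.01],[-0.054,-0.203,0.05,0,0,-0.75,0.01],[-0.054,-0.203,0.07,0,0,-0.75,0.01],[-0.054,-0.203,0.085,0,0,-0.75,0.01],[-0.054,-0.203,0.085,0,0,-0.75,0.01]]]'
```

```text
clock: 28.08
position: [0.4278, 0.1991, 0.0101]
ee_rot: [0.956, 0.295, -0.001, 0.001]
ft_force: [1.1, -0.7, -0.1]
grip_width: 0.187
```

```bash
python3 -m handwheel '[[[0,0,0.003,0,0,0,0.01],[0,0,0.0055,0,0,0,0.01],[0,0,0.0055,0,0,0,0.01]]]'
```

```text
clock: 28.45
position: [0.4289, 0.1996, 0.0058]
ee_rot: [0.956, 0.295, 0.0, 0.001]
ft_force: [-0.7, 0.6, -1.2]
grip_width: 0.184
```

```bash
python3 -m handwheel '[[[0,0,0.0015,0,0,0,0.01],[0,0,0.0015,0,0,0,0.01],[0,0,0.0015,0,0,0,0.03],[0,0,0.0015,0,0,0,0.04],[0,0,0.0015,0,0,0,0.04],[0,0,-0.03,0,0,0,0.04],[0,0,-0.08,0,0,0,0.04],[0,0,-0.14,0,0,0,0.04]]]'
python3 - <<'E'
from h import *
P=j2w([(-.1,.05,.28)],TH,T)[0]; print(P,go([.45,.02,.30],.6))
E
```

```text
clock: 29.45
position: [0.4279, 0.1998, 0.1466]
ee_rot: [0.955, 0.295, -0.001, 0.001]
ft_force: [1.3, -1.8, 0.4]
grip_width: 0.47
[0.53735923 0.08217374 0.28      ] [-0.0835  0.161  -0.1532  0.0004  0.0021 -0.0008]
```

```bash
python3 - <<'E'
from h import *
print(go([.6,.06,.32],-.151))
E
python3 -m handwheel '[[[0,0,-0.06,0,0,0,0.04],[0.06,0.13,-0.17,0,0,0.4,0.04],[0.06,0.212,-0.173,0,0,0.75,0.04],[0.06,0.212,-0.173,0,0,0.75,0.04],[0.06,0.212,-0.173,0,0,0.75,0.04],[0.06,0.212,-0.173,0,0,0.75,0.04],[0.06,0.212,-0.173,0,0,0.75,0.04],[0.06,0.212,-0.173,0,0,0.75,0.04]]]'
python3 - <<'E'
from h import *
snap('wrist','w20',s=1.5); snap('scene','s20',(160,110,340,270),4)
E
```

```text
[ 0.0629  0.2126 -0.1735  0.0012  0.0018  0.7502]
clock: 30.45
position: [0.5967, 0.06, 0.3188]
ee_rot: [0.997, -0.074, 0.0, 0.001]
ft_force: [-0.9, 0.4, -0.0]
grip_width: 0.469
```

View pics/w20.png

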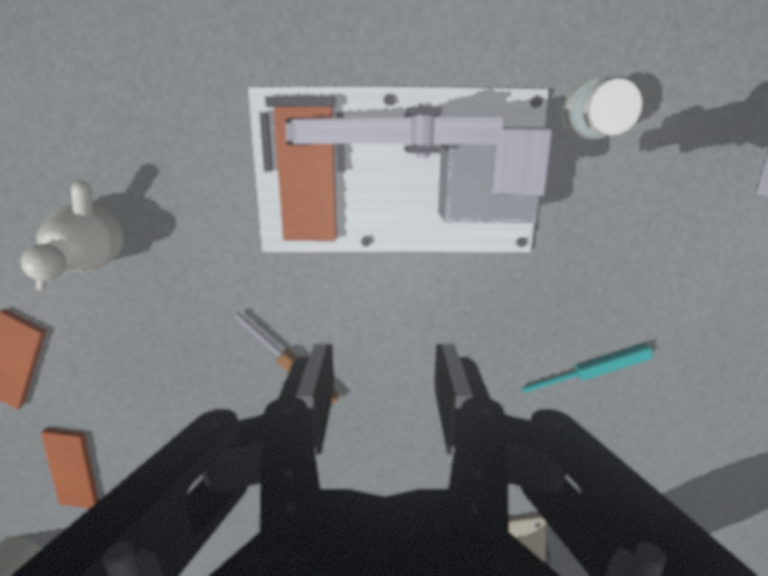

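View pics/s20.png

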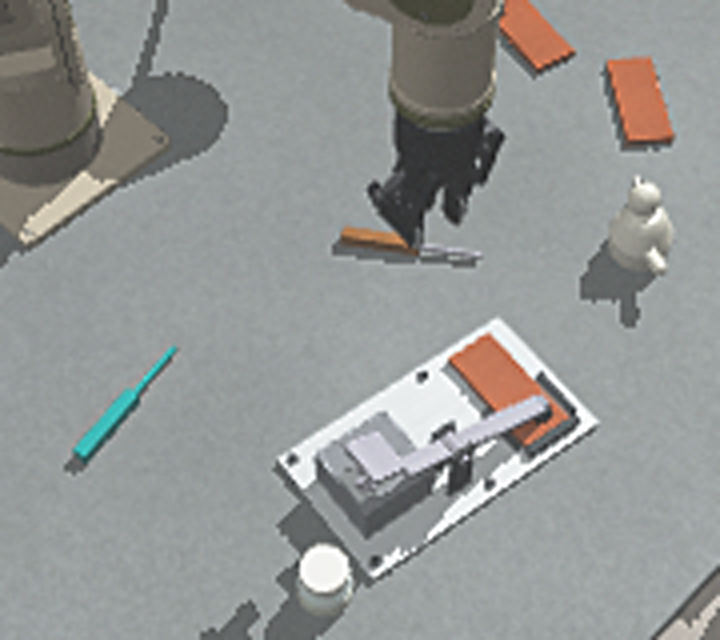

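Run:
```python
from h import *
f=lambda p:(np.array(p,float)+.5)/1.5-.5
C=cam('wrist',load('w20'))
J=[(.1,.175),(.1,-.135),(-.075,-.135),(-.075,.175)]
W=onz(C,f([(249,88),(549,88),(532,251),(263,251)]),.01); th,t,r=fit2d(J,W); print(th,t,r.round(4).tolist())
def w2j(P):
    c,s=np.cos(th),np.sin(th); d=P[:,:2]-t; return np.c_[d[:,0]*c+d[:,1]*s,-d[:,0]*s+d[:,1]*c]
print(w2j(onz(C,f([(284,240),(336,240),(276,107),(334,107)]),.022)).round(4))
im=cv2.imread('pics/w20_raw.png');cv2.imwrite('pics/w20z.png',cv2.resize(im[50:180,155:260],None,fx=4.5,fy=4.5,interpolation=cv2.INTER_CUBIC))
```

```text
-0.14711084119461687 [0.62877584 0.01894871] [[0.0012, 0.0008], [0.0006, -0.001], [-0.0008, -0.0], [-0.0011, 0.0003]]
[[-0.0582  0.1466]
 [-0.0584  0.0888]
 [ 0.0792  0.1446]
 [ 0.0787  0.086 ]]
```

View pics/w20z.png

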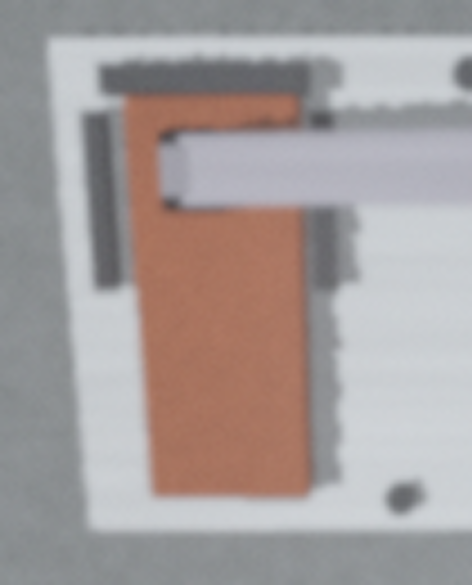

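```bash
python3 -c "
from workcell import manip
print(manip.get_obs()['clock']);print(manip.hand_in())"
```

```text
30.55
the job is handed in; nothing more can be done
None
```

The job is done and handed in at about 30.6 s. The arm was caught up, the tile loaded, the catch tripped with the prodder so the arm came down on the tile, and the prodder laid on the bench.

**What the last checks showed**
- **Tile:** it lies flat and touches the back stop. Pushing it towards the stop stalled at about 13 N, both while I held it and again after release.
- **Sprung arm:** the foot is down on the tile.
- **Prodder:** it lies flat about 9 cm in front of the jig.
- **Gripper:** it is clear of everything.
- **Scraper, jar and bird:** I never touched them. The jar and bird look undisturbed in the last pictures; the scraper is only partly in view there.

**Checks that disagreed**
- **Tile sideways position:** one view puts the tile's centre at jig y 120 mm and another at about 117 mm. Both are between the rails, so it may sit up to 3 mm off midway.
- **Jig position:** estimates from different views varied by 2 to 3 mm. I corrected for this by lining the rod up with the slot in the picture before pushing it in.
- **Catch:** it tripped with the tip about 2 mm deeper than I had calculated, and the push force was about 3 N.

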